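# Hang the tool holder on its twin-pin stand

### The arm

A 6-joint arm with a two-finger parallel gripper is mounted at the origin on a cart in front of the work surface, level with it; the furniture and walls round the work are solid. World frame = base frame: x ahead of the robot, y to its left, z up, the work surface at z = 0. Lengths are in m, angles in rad, forces in N, time in s.
With the tool pointing down it reaches from about 0.375 to 0.975 m from the base axis. Payload 3.8 kg.
Tool frame: the origin (TCP) lies midway between the tips of the shut fingers; the grasp point (between the pads) lies 19 mm behind it; z points along the fingers, y is the line along which they close (so a half turn about z gives the same grasp; the last joint's range is limited). The gripper opens to 88 mm and grips with 3 to 60 N. Pads are 18 mm wide; open, the fingers measure 123 mm over their backs; the gripper's body (75 mm by 187 mm) begins 45 mm behind the grasp point.
Start: joints at [-1.153, 0.264, 1.604, -0, 1.274, -0.037], TCP at [0.297, -0.606, 0.239] pointing down, gripper open.
Joint ranges: [-2.63, 2.63], [-0.94, 2.18], [0.31, 2.57], [-1.31, 4.45], [0, 2.66], [-2.55, 2.55]. Speed limits (rad/s): [2.57, 2.57, 3.14, 3.14, 3.14, 3.14].

### API

Orientations are given as a rotation vector (axis times angle).
In Python, from cell import manip, inverse_kinematics, cams, order gives the robot as it stands. Calls block until the motion is done:
- manip.move_pose(position, orientation): joint-space move of the TCP to a pose.
- manip.move_linear(position, rate=0.15, rot=None): straight line of the TCP; rot=None keeps the orientation; rate is the mean speed in m/s.
- manip.set_joints(angles): joint-space move.
- manip.set_gripper(opening, force=None): finger opening in m; force is the grip in N (None keeps the last); returns when the fingers have stopped.
- manip.dwell(seconds).
- inverse_kinematics(position, orientation): joint angles nearest the present ones, or None.
- manip.state(): the state.
- cams.capture(name): name is "side" or "top"; returns a dict with "image" (480x640x3 uint8, blue, green, red), "z_map" (480x640 float32, m along the optical axis (not along the pixel's ray), 0 where there is no reading), "intrinsics" (3x3 intrinsics, pixels), "k1" (the pictures are not rectified: a ray, as slopes to the right and down, at radius r is drawn at 1 + k1 r^2 times it, then the intrinsics apply), "position" and "orientation" of the camera in the world. Camera axes: x right, y down, z forward; pixel columns grow to the right and rows downward; lengths in m; the calibration is good to about 2 mm. A picture is of the moment at which its call begins.
A pose or a line that the arm cannot do raises manip.IKError and nothing moves.
- order.close_job(): hands the job in; it is judged then, once.
The state is a dict: "clock": time; "joint_pos": joint angles; "joint_velocities": joint speeds; "tau": joint torques, N m; "tool_pos": TCP position; "tcp_rot": TCP orientation; "contact_force": force on the tool from outside, world axes, zero at the start; "moment": the same for the moment, N m; "gripper_width": finger opening in m; "grasp_force": force on a finger pad.
Only numpy, scipy, OpenCV 4.12 (cv2) and the standard library are available. Lean on these libraries where they do the work, as an engineer would, in place of code of your own. Each camera call takes 0.05 s, during which the arm holds its last target. There are 200 camera calls.

### The job

Pick up the blue tool holder by its black fin and hang it on the grey stand so that both headed pins come up through its two keyholes and its top plate lies flat on the bar; then slide it to the stand's left (+y of the stand) until it stops and the red catch springs up beside it, and let go. The pin bar is clamped a little to the left or right of the stand's middle, so feel for the pins, and never press on the stand harder than about 20 N. Leave the loose things round about where they are.

Things in the scene. Friction and masses are not known exactly. Their poses are not given: they have to be found in the camera images.
- stand: Fixed grey stand: foot 110 x 150 mm, 12 mm thick, column, black crossbar on top. Origin: centre of the foot's underside, on the bench; z up, x from its front to its back, y to its left, along the bar.
- bar_mid (a point): Point fixed to the stand, 100 mm above its origin, at the height of the bar's flat top. Bar 28 mm wide, 190 mm long, along the stand's y. Its two pins stand on x = 0 at y = d + 45 and d - 45 mm from this point: the bar is clamped (slips only above 80 N) at an unknown, unmeasured d from -12 to +12 mm.
- pin_height (a point): Point fixed to the stand 12.5 mm above bar_mid, level with the tops of the two upright steel pins, which are 90 mm apart: neck 6 mm dia., 8.5 mm high, on it a head 12 mm dia., 4 mm thick, tapered to 6 mm at the top. The pins move with d (see bar_mid), this point does not.
- catch (a joint): Red spring catch, 8 mm dia., on the bar's top 15.5 mm to the -y side of the -y pin and 9 mm behind the pins' line. 0 = up (8 mm proud), grows in m as it is pressed; 0.008 = flush (about 2 N). The holder's top plate presses it down when lowered over the pins; when the holder has slid 13.5 to 16 mm to +y it springs up beside the plate's -y end and locks it.
- holder: Blue tool holder, a saddle open below, about 0.25 kg. Origin at its centre, level with its lower edges; z up, x from front (shelf with four holes, to x = -60 mm) to back, y left. Front apron and rear legs, 60 mm high, 52 mm apart inside, straddle the bar. Hung, its origin is 40 mm above the stand's and its front faces the stand's front (same yaw).
- holder_plate (a point): Centre of the underside of the holder's top plate (60 x 140 mm in x, y, 6 mm thick), 60 mm above its origin; lies on the bar when hung. Two keyholes through it on x = 0: round ends 17 mm across at y = +45 and -45 mm, each narrowing on its -y side into a slot 8.5 mm wide that stops the pin's neck 16 mm from the round end's centre.
- holder_fin (a point): Centre of the holder's black grip fin, 34 x 12 x 45 mm (x, y, z), upright in the middle of the top plate; 88.5 mm above the holder's origin, 22.5 mm above the plate's top and below the fin's top. Grip it across its 12 mm, along the holder's y. Pin heads rise 6.5 mm above the plate when it is hung.
- steel_bowl: Bystander, to be left alone: steel bowl of small parts, 110 mm across, 41 mm high; origin at the centre of its underside.
- solder_reel: Bystander, to be left alone: reel of solder wire, 62 mm across, 55 mm high; origin at the centre of its underside.
- battery_pack: Bystander, to be left alone: blue and yellow battery, 35 x 50 x 54 mm; origin at the centre of its underside.
- tape_green: Bystander, to be left alone: roll of green tape, 58 mm across, 18 mm high; origin at the centre of its underside.

How it is judged:
By the outcome, as a careful person would: the job done as asked, in the order asked, and still so for the second after the job is handed in, with the robot touching nothing.
It also fails if it takes over 58 s, if anything falls off the work surface, if the arm or the gripper's body presses on something with over 40 N, if the wrist force passes 120 N, or if a joint passes its speed limit or range.

## Working session

There is one attempt and no reset: what is moved stays moved. The work goes in short steps, each a Python script; the robot and the scene stay as the last script left them, time stands still between calls to the robot, and variables do not carry over. Pictures are saved under pics/ and viewed, at most 10 in all, crops included, and the job is handed in when it is done.

```bash
ls; mkdir -p pics; python3 - <<'E'
from cell import manip,cams
import cv2,pickle
d={}
for n in("side","top"):
    c=cams.capture(n);d[n]=c;cv2.imwrite(f"pics/{n}0.png",c["image"])
    print(n,c["intrinsics"],c["k1"],c["position"],c["orientation"],(c["z_map"]>0).mean())
pickle.dump(d,open("c0.pkl","wb"));print(manip.state())
E
```

```text
pics
side [[495.33188547   0.         317.55317656]
 [  0.         495.33188547 239.31280499]
 [  0.           0.           1.        ]] -0.09138936599292675 [0.12730894 0.90099152 0.46466267] [-0.60325699  2.33653008 -1.55807778] 0.996083984375
top [[576.2035846    0.         323.06467951]
 [  0.         576.2035846  240.31282087]
 [  0.           0.           1.        ]] -0.0605803831543517 [0.28640985 0.11728507 1.35217168] [-2.22592854  1.97965269 -0.21556322] 0.99587890625
{'clock': 0.1, 'joint_pos': array([-1.15290761e+00,  2.64694160e-01,  1.60522662e+00,  2.99181369e-06,
        1.27370309e+00, -3.69214652e-02]), 'joint_velocities': array([-2.35183034e-03, -1.40046647e-03, -3.81885379e-03, -2.96576814e-04,
       -5.51423299e-05, -6.73749567e-05]), 'tau': array([-4.66645474e-05, -5.03618932e+01, -3.58071649e+01,  7.30804377e-02,
        2.33863428e-02, -6.20446303e-05]), 'tool_pos': array([ 0.29624841, -0.60580428,  0.23750733]), 'tcp_rot': array([-3.05876800e+00, -7.07821498e-01,  5.99302747e-04]), 'contact_force': array([-0.5971136 , -0.75954005, -0.10939871]), 'moment': array([-0.00112031, -0.00849492,  0.02260295]), 'grasp_force': 0.0, 'gripper_width': 0.0882968330867132}
```

View pics/side0.png

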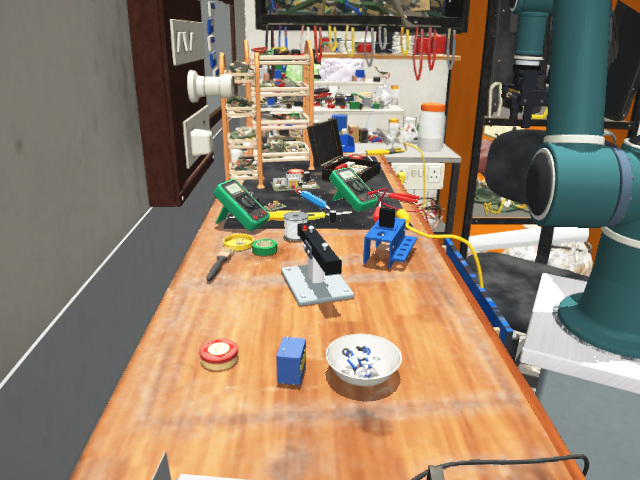

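View pics/top0.png

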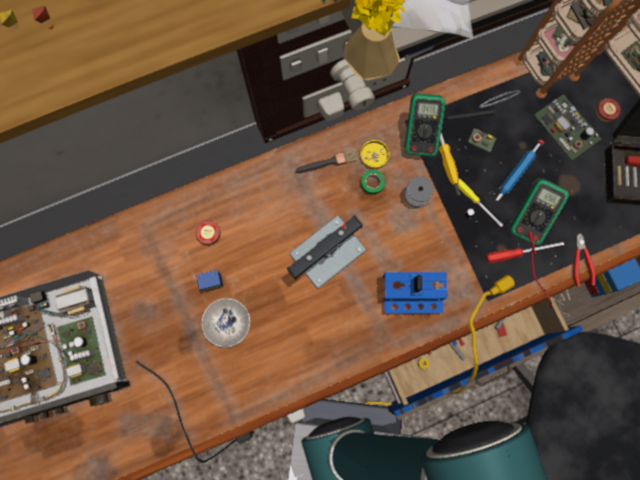

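Top view: the holder is at about (415,290) with its fin at (418,283) and its shelf towards the robot. The bar runs from (290,272) to (362,222), and the foot is below it. Next I'll measure these and enlarge both parts.

```bash
cat > h.py <<'E'
import numpy as np,cv2
from scipy.spatial.transform import Rotation as R
def cloud(c):
    K=c["intrinsics"];k=float(c["k1"]);D=np.array([k,0,0,0,0])
    v,u=np.mgrid[0:480,0:640];p=np.stack([u,v],-1).reshape(-1,1,2).astype(float)
    n=cv2.undistortPoints(p,K,D).reshape(480,640,2)
    ray=np.dstack([n,np.ones((480,640))])
    Rm=R.from_rotvec(c["orientation"]).as_matrix()
    return ray@Rm.T, np.array(c["position"]), (ray*c["z_map"][...,None])@Rm.T+c["position"]
def onplane(rays,o,z):
    return o+rays*((z-o[2])/rays[...,2])[...,None]
def rect(P):
    (c,s,a)=cv2.minAreaRect((P[:,:2]*1000).astype(np.float32)); return np.round(c,1),np.round(s,1),round(a,1)
E
python3 - <<'E'
import pickle,numpy as np,cv2
from h import *
d=pickle.load(open("c0.pkl","rb"))
for n in d:
    c=d[n];ray,o,P=cloud(c);img=c["image"];hsv=cv2.cvtColor(img,cv2.COLOR_BGR2HSV)
    H,S,V=[hsv[...,i].astype(int) for i in range(3)]
    w=np.zeros((480,640),bool)
    def box(a): b=w.copy(); b[a[1]:a[3],a[0]:a[2]]=1; return b
    hb=box((378,262,452,320) if n=="top" else (355,200,422,272))
    sb=box((280,205,375,292) if n=="top" else (275,220,358,306))
    Z=P[...,2]
    def rep(name,m,zp):
        m=cv2.morphologyEx(m.astype(np.uint8),cv2.MORPH_OPEN,np.ones((2,2)))>0
        print(n,name,m.sum(),"zmed",np.round(np.median(Z[m]),4),"zpct",np.round(np.percentile(Z[m],[5,95]),4),"depth rect",rect(P[m]),"plane rect",rect(onplane(ray,o,zp)[m]))
    blue=(H>100)&(H<125)&(S>120)
    rep("plate",hb&blue&(abs(Z-.066)<.008),.066)
    rep("shelf",hb&blue&(Z>.012)&(Z<.05),.03)
    rep("fintop",hb&(V<70)&(abs(Z-.111)<.008),.111)
    rep("bar",sb&(V<80)&(abs(Z-.1)<.008),.1)
    rep("foot",sb&(V>80)&(S<60)&(abs(Z-.012)<.006),.012)
    red=sb&((H<8)|(H>172))&(S>120)&(Z>.09)
    if red.any(): print("red",red.sum(),np.argwhere(red).mean(0),P[red].mean(0))
    pin=sb&(S<70)&(V>110)&(abs(Z-.11)<.012)
    k,l,st,ce=cv2.connectedComponentsWithStats(pin.astype(np.uint8))
    for i in range(1,k):
        if st[i,4]>3: print("pin",st[i,4],ce[i],onplane(ray,o,.1125)[l==i].mean(0),P[l==i].mean(0))
    for nm,z in (("bench",(430,360)),):
        pass
im=d["top"]["image"];a=cv2.resize(im[205:325,275:455],None,fx=4.4,fy=4.4,interpolation=cv2.INTER_CUBIC);cv2.imwrite("pics/crop.png",a)
E
```

```text
side plate 529 zmed 0.0647 zpct [0.054 0.068] depth rect (array([342.4, 360.9]), array([  79.9, 1159.9]), 17.8) plane rect (array([476. , -60.9]), array([ 62.7, 149.4]), 6.9)
side shelf 590 zmed 0.0246 zpct [0.0018 0.0395] depth rect (array([337.7, 372.5]), array([ 107.5, 1132.5]), 16.3) plane rect (array([467.2, -59.3]), array([101.8, 184.9]), 6.8)
side fintop 58 zmed 0.1056 zpct [0.002  0.1089] depth rect (array([ 530. , -215.5]), array([ 29., 315.]), 18.7) plane rect (array([474.3, -55.7]), array([30.2, 26.2]), 21.9)
side bar 605 zmed 0.0988 zpct [0.0926 0.1002] depth rect (array([378.8, 475.8]), array([ 90.6, 983.7]), 25.3) plane rect (array([533.8, 151. ]), array([ 31.4, 204. ]), 45.7)
side foot 1656 zmed 0.0109 zpct [0.0064 0.0129] depth rect (array([375.8, 393. ]), array([ 137.2, 1122.8]), 33.0) plane rect (array([608.2,  75.8]), array([109.2, 343.7]), 45.3)
red 18 [227.22222222 304.5       ] [0.59151266 0.10097453 0.10367918]
pin 28 [310.60714286 228.10714286] [0.56751255 0.11867973 0.1125    ] [0.57503724 0.10531162 0.10646144]
pin 33 [324.24242424 245.33333333] [0.50487571 
[... 503 characters left out ...]
6.3]), 24.5) plane rect (array([480. , -75.9]), array([30.9,  8.7]), 4.7)
top bar 965 zmed 0.099 zpct [0.0823 0.1034] depth rect (array([460.7, 149.2]), array([126.5, 331. ]), 79.5) plane rect (array([538.4, 134.1]), array([ 31.7, 192.7]), 45.2)
top foot 1769 zmed 0.0115 zpct [0.0058 0.019 ] depth rect (array([469.9, 148.7]), array([159.9, 336.3]), 74.3) plane rect (array([546.2, 128. ]), array([108.7, 148.7]), 45.2)
red 12 [225.75       343.41666667] [0.59117246 0.10152867 0.10651313]
pin 19 [340.78947368 232.36842105] [0.57408875 0.10572736 0.1125    ] [0.57466265 0.1057067  0.1100388 ]
pin 21 [308.61904762 257.23809524] [0.51038274 0.169474   0.1125    ] [0.51093691 0.16960529 0.10945679]
```

View pics/crop.png

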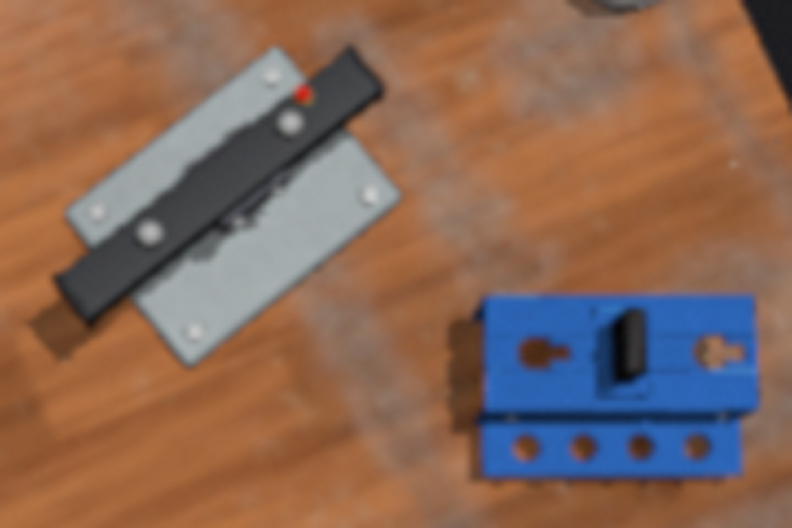

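The crop shows the pins at (290,122) and (150,232) and the red catch at (303,93). That puts the stand's +y at down-left in the image, with yaw about 45°. The measured pin spacing of 90.2 mm and the catch offset of 15/9 mm both match the task. The holder's slots point right (its -y), and its yaw is 6.6°. Now I'll grasp it.

```bash
cat >> h.py <<'E'
def rv(deg): return (R.from_euler("z",deg,degrees=True)*R.from_euler("x",180,degrees=True)).as_rotvec()
def show(manip,t=""):
    s=manip.state();print(t,"t%.2f"%s["clock"],np.round(s["tool_pos"],4),"F",np.round(s["contact_force"],1),"M",np.round(s["moment"],2),"w%.4f g%.1f"%(s["gripper_width"],s["grasp_force"]));return s
E
python3 - <<'E'
from cell import manip,cams
from h import *
import pickle
manip.set_gripper(.05,force=10)
manip.move_pose([.481,-.077,.18],rv(6.6));show(manip,"pre")
manip.move_linear([.481,-.077,.077],rate=.12);show(manip,"at")
manip.set_gripper(0,force=50);show(manip,"grip")
manip.move_linear([.481,-.077,.21],rate=.12);show(manip,"lift")
manip.move_pose([.5425,.1375,.225],rv(45.2));manip.dwell(.3);s=show(manip,"hover")
d={n:cams.capture(n) for n in("side","top")};pickle.dump(d,open("c1.pkl","wb"))
for n in d: cv2.imwrite(f"pics/{n}1.png",d[n]["image"])
a=np.hstack([cv2.resize(d["side"]["image"][150:320,240:400],None,fx=2.5,fy=2.5),cv2.resize(d["top"]["image"][170:340,240:400],None,fx=2.5,fy=2.5)]);cv2.imwrite("pics/h1.png",a[:,:800])
E
```

```text
pre t2.83 [ 0.4813 -0.0776  0.1802] F [ 0.2  0.3 -1.3] M [ 0.04  0.05 -0.02] w0.0501 g0.0
at t3.84 [ 0.4817 -0.0772  0.0777] F [ 0.1  0.2 -0.3] M [-0.01  0.   -0.  ] w0.0499 g0.0
grip t4.50 [ 0.4811 -0.077   0.0772] F [-0.1 -0.4  1.5] M [ 0.11  0.11 -0.02] w0.0115 g50.0
lift t5.76 [ 0.4803 -0.0768  0.2089] F [-0.6 -0.3 -2.7] M [ 0.01  0.03 -0.01] w0.0115 g50.0
hover t6.95 [0.5425 0.1363 0.225 ] F [ 0.6  0.2 -2.6] M [-0.02 -0.05  0.  ] w0.0117 g50.0
```

View pics/h1.png

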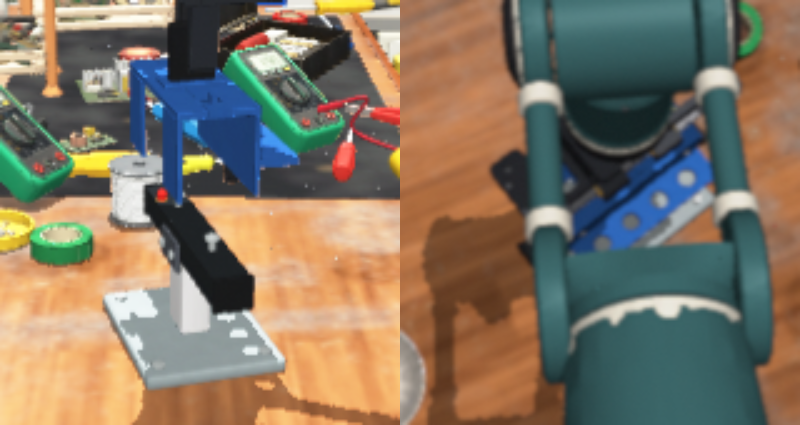

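Held square over the bar, with a 11.5 mm grip on the fin. Now I'll lower it and watch the force.

```bash
cat >> h.py <<'E'
YW=45.2
ex=np.array([np.cos(np.radians(YW)),np.sin(np.radians(YW)),0]);ey=np.array([-ex[1],ex[0],0])
C=np.array([.5425,.1375,0])
F0=np.array([.2,.2,-2.6])
def tgt(dx,dy,z): return C+ex*dx+ey*dy+[0,0,z]
def force(manip,n=4):
    f=[]
    for _ in range(n): manip.dwell(.02);f.append(manip.state()["contact_force"])
    f=np.mean(f,0)-F0;return np.array([f@ex,f@ey,f[2]])
def down(manip,dx,dy,z0,z1,lim=7,step=.001):
    z=z0
    while z>z1-1e-6:
        manip.move_linear(tgt(dx,dy,z),rate=.02);f=force(manip)
        if f[2]>lim: break
        z-=step
    z=max(z,z1)
    s=manip.state();p=s["tool_pos"]-C
    print("d(%.1f %.1f) cmd z%.4f is"%(dx*1e3,dy*1e3,z),np.round([p@ex*1e3,p@ey*1e3,p[2]*1e3],1),"F",np.round(f,1),"M",np.round(s["moment"],2),"t%.1f"%s["clock"]);return z,f
E
python3 - <<'E'
from cell import manip
from h import *
manip.move_linear(tgt(0,0,.136),rate=.1);print(force(manip))
z,f=down(manip,0,0,.134,.117)
E
```

```text
[-0.21187822 -0.19450023  0.24027107]
d(0.0 0.0) cmd z0.1260 is [  0.3  -0.2 127.2] F [-2.9  1.5  9. ] M [-0.16  0.57  0.05] t11.0
```

Contact at plate height of about 110.5 mm means the holder rims are on the head tapers. The side force says to shift towards -x and a little +y.

```bash
python3 - <<'E'
from cell import manip
from h import *
dx,dy=0,0
manip.move_linear(tgt(0,0,.131),rate=.03)
for k in range(4):
    g=np.array([-.0025,.0012]) if k==0 else .0018*f[:2]/max(np.hypot(*f[:2]),.5)
    dx+=g[0];dy+=g[1]
    manip.move_linear(tgt(dx,dy,.131),rate=.03)
    z,f=down(manip,dx,dy,.129,.117,lim=8)
    if z<.121: break
    manip.move_linear(tgt(dx,dy,.131),rate=.03)
E
```

```text
d(-2.5 1.2) cmd z0.1170 is [ -2.4   1.2 117.2] F [-0.2  0.1  2.8] M [ 0.06 -0.01 -0.04] t15.7
```

It dropped over both pins; the 2.8 N is mostly the catch. Next I'll check that it is seated, then slide.

```bash
python3 - <<'E'
from cell import manip
from h import *
dx,dy=-.0025,.0012
z,f=down(manip,dx,dy,.1165,.1145,lim=7,step=.0005)
z+=.0004
dy0=dy
while dy-dy0<.0185:
    dy+=.001
    manip.move_linear(tgt(dx,dy,z),rate=.03);f=force(manip,3)
    p=manip.state()["tool_pos"]-C
    print("slid %.1f is"%((dy-dy0)*1e3),np.round([p@ex*1e3,p@ey*1e3,p[2]*1e3],1),np.round(f,1))
    if abs(f[0])>2.5: dx+=np.sign(f[0])*.0004
    if f[2]>9: z+=.0003
    if f[1]<-10 or abs(f[0])>10 or f[2]>14: break
print(dx,dy,z,manip.state()["clock"])
E
```

```text
d(-2.5 1.2) cmd z0.1165 is [ -2.3   1.1 117.2] F [-1.7  1.5  8.3] M [-0.09  0.27  0.06] t16.0
slid 1.0 is [ -2.2   1.6 117.1] [-0.7 -2.4  5.2]
slid 2.0 is [ -2.1   2.9 117.2] [ 0.4 -3.   5.1]
slid 3.0 is [ -2.2   4.  117.1] [ 0.3 -3.1  5.9]
slid 4.0 is [ -2.3   5.2 117.1] [-0.1 -3.3  6.4]
slid 5.0 is [ -2.3   6.1 117.1] [-0.1 -3.8  7.4]
slid 6.0 is [ -2.4   7.1 117.1] [ 0.5 -3.7  8.3]
slid 7.0 is [ -2.4   8.  117.1] [-0.4 -4.4  8.1]
slid 8.0 is [ -2.5   9.  117.1] [-0.8 -4.3  8.1]
slid 9.0 is [ -2.5  10.  117.1] [-0.9 -4.2  8. ]
slid 10.0 is [ -2.6  11.  117.1] [-0.3 -4.5  8.5]
slid 11.0 is [ -2.6  12.3 117.1] [-0.8 -3.5  9.1]
slid 12.0 is [ -2.7  13.6 117.1] [-0.7 -3.1  7.5]
slid 13.0 is [ -2.6  14.4 117.1] [-0.9 -3.4  7.6]
slid 14.0 is [ -2.6  15.3 117.1] [-0.2 -2.8  6.8]
slid 15.0 is [ -2.6  16.2 117.1] [-1.  -4.5  6.6]
slid 16.0 is [ -2.5  16.3 117.1] [-0.7 -7.9  5.1]
slid 17.0 is [ -2.5  16.4 117.2] [-0.7 -9.9  4. ]
slid 18.0 is [ -2.6  16.4 117.2] [ -1.1 -13.5   2.5]
-0.0025 0.01920000000000001 0.1172 21.4083
```

It stopped hard at about 15 mm of slide. Now I'll tug back gently to check the catch is locked, push to the stop again, relax and let go.

```bash
python3 - <<'E'
from cell import manip,cams
from h import *
import pickle
dx,z=-.0025,.1172
for dy in (.0165,.0155,.0145,.0135,.0125,.0115,.0105):
    manip.move_linear(tgt(dx,dy,z),rate=.03);f=force(manip,3);p=manip.state()["tool_pos"]-C
    print("back",dy,np.round([p@ex*1e3,p@ey*1e3,p[2]*1e3],1),np.round(f,1))
    if f[1]>7: break
for dy in (.0165,.0178,.0165):
    manip.move_linear(tgt(dx,dy,z),rate=.03);f=force(manip,3);print("fwd",dy,np.round(f,1))
manip.set_gripper(.03,force=10);show(manip,"open")
manip.move_linear(tgt(dx,.0165,.2),rate=.1);manip.move_linear([.5,-.08,.25],rate=.2);show(manip,"clear")
d={n:cams.capture(n) for n in("side","top")};pickle.dump(d,open("c2.pkl","wb"))
a=np.hstack([cv2.resize(d["side"]["image"][190:310,260:360],None,fx=4,fy=4),cv2.resize(d["top"]["image"][195:315,280:380],None,fx=4,fy=4)]);cv2.imwrite("pics/h2.png",a)
E
```

```text
back 0.0165 [ -2.6  16.2 117.2] [-0.6 -5.6  5.5]
back 0.0155 [ -2.6  16.2 117.1] [-1.3 -0.9  7.5]
back 0.0145 [ -2.6  16.1 117.1] [-0.9  2.7  9.5]
back 0.0135 [ -2.6  15.7 117.1] [-0.3  4.5 10. ]
back 0.0125 [ -2.6  14.9 117.1] [-0.2  5.4 10. ]
back 0.0115 [ -2.6  14.  117.1] [-0.4  5.3 10.2]
back 0.0105 [ -2.6  13.3 117.1] [-0.4  6.2 10.1]
fwd 0.0165 [-0.9 -4.6  5.9]
fwd 0.0178 [-0.9 -8.7  4.2]
fwd 0.0165 [-0.7 -5.4  5.1]
open t24.97 [0.5285 0.1476 0.1168] F [0.7 0.3 0.2] M [ 0.   -0.01  0.01] w0.0300 g0.0
clear t27.27 [ 0.4998 -0.0794  0.2496] F [-0.1 -0.2 -0.5] M [-0.01  0.02  0.04] w0.0298 g0.0
```

View pics/h2.png

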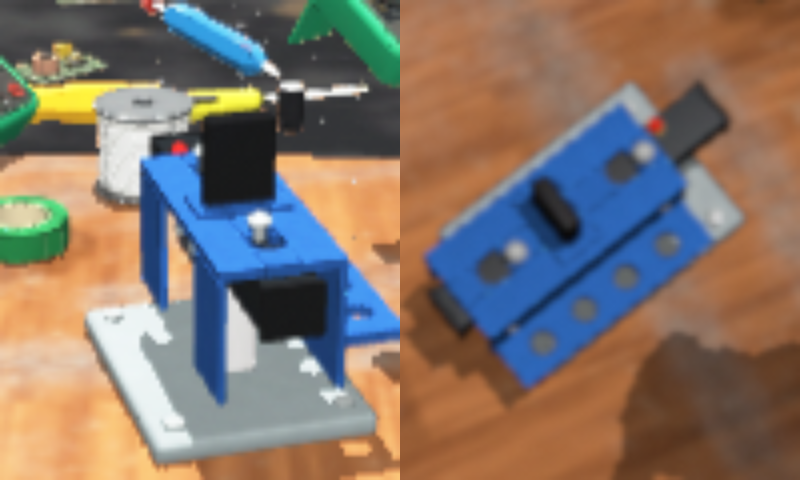

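Top crop: both pins are at the slot ends (515,250) and (645,152), and the red catch shows beside the plate's -y end at (655,126). I'll check the catch height and the plate's pose.

```bash
python3 - <<'E'
import pickle
from h import *
for f in("c0.pkl","c2.pkl"):
  d=pickle.load(open(f,"rb"))
  for n in d:
    c=d[n];ray,o,P=cloud(c);hsv=cv2.cvtColor(c["image"],cv2.COLOR_BGR2HSV).astype(int);H,S,V=np.moveaxis(hsv,-1,0)
    q=P-C;x=q@ex;y=q@ey;Z=P[...,2]
    m=(abs(x)<.03)&(y<-.05)&(y>-.08)&((H<8)|(H>172))&(S>120)&(Z>.09)
    print(f,n,"red",m.sum(),"x y",np.round([x[m].mean()*1e3,y[m].mean()*1e3],1),"z max/med",Z[m].max(),np.median(Z[m]))
    b=(abs(x)<.034)&(abs(y)<.1)&(H>100)&(H<125)&(S>120)&(Z>.098)
    if f=="c2.pkl":
        A=np.c_[x[b],y[b],np.ones(b.sum())];k,*_=np.linalg.lstsq(A[:, :],Z[b],rcond=None)
        print(" plate z med",np.median(Z[b]),"tilt deg",np.degrees(k[:2]),"y range",np.percentile(y[b],[1,99]),rect(onplane(ray,o,.106)[b]))
E
```

```text
c0.pkl side red 16 x y [  9.4 -57.7] z max/med 0.10772787197148881 0.10455629535153768
c0.pkl top red 12 x y [  8.8 -59.9] z max/med 0.11169618493321898 0.10679856599171755
c2.pkl side red 8 x y [  8.5 -60.9] z max/med 0.10791387314127093 0.10563131786152913
 plate z med 0.10495113279051224 tilt deg [-1.18856135 -0.99172044] y range [-0.04893606  0.08891803] (array([525.1, 161.1]), array([ 62.9, 162.9]), 45.3)
c2.pkl top red 12 x y [  9.1 -60.3] z max/med 0.10948477400346679 0.10446355622455217
 plate z med 0.10588572581493927 tilt deg [-0.28217474 -0.02851292] y range [-0.05202688  0.0852838 ] (array([530.8, 149. ]), array([ 60.4, 141.9]), 45.7)
```

The catch is at its free height, the plate is flat at 106 mm, and it has slid about 16 mm. The robot is clear, so I'm handing in.

```bash
python3 -c "
from cell import order
print(order.close_job())"
```

```text
the job is handed in; nothing more can be done
None
```

The holder is hung flat on both pins and slid about 16 mm to its stop with the red catch up beside it; the arm is clear, the highest force I read on the stand was about 14 N, and the job is handed in.

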